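# Lay out the cold block, stirrer and dropper stand for a staining run

## Robot

A 6-joint arm with a two-finger parallel gripper is mounted at the origin on a cart in front of the work surface, level with it; the furniture and walls round the work are solid. World frame = base frame: x ahead of the robot, y to its left, z up, the work surface at z = 0. Lengths are in m, angles in degrees, forces in N, time in s.
With the tool pointing down it reaches from about 0.35 to 0.875 m from the base axis. Payload 4.2 kg.
Tool frame: the origin (TCP) lies midway between the tips of the shut fingers; the grasp point (between the pads) lies 19 mm behind it; z points along the fingers, y is the line along which they close (so a half turn about z gives the same grasp; the last joint's range is limited). The gripper opens to 87 mm and grips with 3 to 60 N. Pads are 19 mm wide; open, the fingers measure 117 mm over their backs; the gripper's body (75 mm by 190 mm) begins 51 mm behind the grasp point.
Start: joints at [85.119, 22.042, 0.453, 0, -68.411, -14.817], TCP at [0.211, 0.588, 0.223] pointing down, gripper open.
Joint ranges: [-179.83, 179.83], [-69.29, 118.12], [-61.27, 80.66], [-181.25, 117.63], [-171.15, -9.14], [-177.46, 177.46]. Speed limits (degrees/s): [159.86, 159.86, 180, 180, 180, 180].

## Interface

Orientations are given as [roll, pitch, yaw] about the fixed x, y, z axes, in that order (R = Rz(yaw) Ry(pitch) Rx(roll)).
In Python, from workcell import env gives the robot as it stands. The module is installed in compiled form; this text tells all that it offers. Calls block until the motion is done:
- env.goto(position, orientation): joint-space move of the TCP to a pose.
- env.move_straight(position, rotation=None, rate=0.15, force_limit=None): straight line of the TCP; rotation=None keeps the orientation; rate is the mean speed in m/s. With force_limit (N) it stops when the force on the tool has changed by that much, and returns True; else False.
- env.set_joints(angles): joint-space move.
- env.gripper_to(opening, grasp_force=None): opening from 0.0 (shut) to 1.0 (fully open); grasp_force is the grip in N (None keeps the last); returns when the fingers have stopped.
- env.dwell(seconds).
- env.inverse_kinematics(position, orientation): joint angles nearest the present ones, or None.
- env.read_state(): the state.
- env.grab_frame(name): name is "scene" or "top" or "wrist"; returns a dict with "image" (480x640x3 uint8, blue, green, red), "fx", "fy", "cx", "cy" (pixels), "position" and "orientation" of the camera in the world. Camera axes: x right, y up, looking along -z (the intrinsics and any distortion apply to the point x, -y, -z); pixel columns grow to the right and rows downward; lengths in m; the calibration is good to about 2 mm. The wrist camera is an equidistant fisheye: a pixel r from the principal point sees the ray r / f radians off the axis. A picture is of the moment at which its call begins. There is no depth.
A pose or a line that the arm cannot do raises env.Unreachable and nothing moves.
- env.close_job(): hands the job in; it is judged then, once.
Trained networks look in a picture, given as the dict that the camera call returned (one of the last four; its "shot" number tells which), for a name from the list of things; names that differ only in an ending like _2 or _b are one class to them, and where a whole thing is asked for, a point or a joint stands for the part that bears it (a point fixed in the world has none). Each returns a list of dicts, best first, with "score" (0 to 1); they miss things now and then, are a little off and sometimes report something else, mostly with a low value. They report only what shows in the picture. A call takes as long as a camera call. They do not tell look-alikes from the thing itself.
- env.search_frame(picture, thing): "xyz" ([x, y, z] in m, in world coordinates, good to about 4 mm: the middle of the surface that is visible of it).
- env.trace(picture, thing): "mask" (480x640 bool, what is visible of it).
The state is a dict: "clock": time; "joint_positions": joint angles; "qvel": joint speeds; "joint_torque": joint torques, N m; "position": TCP position; "tool_rot": TCP orientation; "force": force on the tool from outside, world axes, zero at the start; "wrist_torque": the same for the moment, N m; "opening": opening from 0.0 (shut) to 1.0 (fully open); "finger_force": force on a finger pad.
Only numpy, scipy, OpenCV 4.12 (cv2) and the standard library are available. Lean on these libraries where they do the work, as an engineer would, in place of code of your own. Each camera call takes 0.05 s, during which the arm holds its last target. There are 200 camera calls.

## Task

Set up the bench for a staining run. Turn the small steel tab on the white cold block fully aside, lift the blue cover plate out by its handle and lay it flat inside the steel drip tray, then stand the red-capped reagent bottle in the cold block's well. Also stand the dropper bottle with the red bulb in the empty hole of the green dropper stand, and set the beaker in the middle of the ring on the magnetic stirrer's round plate; keep the bottles and the beaker upright all the while and leave everything standing free.

Things in the scene. Friction and masses are not known exactly. Their poses are not given: they have to be found in the camera images.
- cold_block: Cold block, fixed: white square housing 134 x 134 x 64 mm, blue stripe and black display on its front. Origin: underside centre; z up; tab on its -x rim. In its top a square recess 106 mm wide, 7 mm deep holds the plate (underside at z = 57 mm, 3 mm side play). Below, on the z axis, a round well, diameter 78 mm (84 at the mouth), mouth at z = 57, flat floor at z = 23 mm, for the reagent bottle
- tab (a joint): Steel swing tab (rad), vertical pivot at (-60, 0) mm in the cold block's frame. 0: points to the block's +x, over the plate's edge, 1.5 mm above it. Grows counter-clockwise from above (free end towards the block's +y) to a stop at 1.9; clear of the plate from 1.4 on. Starts at 0 to 0.25. Slight friction (about 1 N at the peg), stays where left
- tab_peg (a point): Top of the tab's red finger peg: upright, round, diameter 9 mm, standing 19 mm above the tab, 20 mm from the pivot; its top is 86.5 mm above the cold block's origin. The tab is 3 mm thick, 11 mm wide and reaches 13.5 mm past the peg. With the tab at 0 the near end of the plate's handle is 20 mm from the peg's axis
- cover_plate: Loose blue cover plate, 100 x 100 x 6 mm, about 0.16 kg, lying in the cold block's recess under the tab, its x along the block's x. Origin: centre of its underside, z up. Black bar handle on its middle, 40 mm along x, 12 mm thick along y, top 30 mm above the origin; pinch it across y
- drip_tray: Square steel drip tray, fixed: 124 x 124 mm outside, 116 x 116 mm inside, 12 mm high. Origin: centre of the underside, z up, sides along x and y. The plate lies flat on its five ribs, tops 8 mm above the origin, inside the four walls
- reagent_bottle: Loose amber reagent bottle with RED screw cap: round, diameter 62 mm, 130 mm high, about 0.33 kg, straight sides from 0 to about 80 mm. Origin: centre of its underside, z up. A like bottle with a BLACK cap stands in the same row of four, about 10 cm or more from centre to centre, and is not wanted
- dropper_bottle: Loose dropper bottle, blue stain, RED rubber bulb: round body, diameter 35 mm up to about 55 mm height, black collar of diameter 21 mm up to 72 mm, bulb of diameter 12 mm, 97 mm high in all, 0.06 kg. Origin: centre of its underside, z up
- beaker: Loose small glass beaker with pale green contents: round, outside diameter 50 mm (53 mm at the rim), 68 mm high, 0.02 kg, small spout on its rim (58 mm across the rim along y), hollow. Origin: centre of its underside, z up. Grip its wall from outside across x, above the stirrer or the counter by 10 mm or more
- dropper_stand: Green stand for two dropper bottles, fixed: 66 mm along x, 128 mm along y, 36 mm high; two round holes, diameter 50 mm (56 at the mouth), floor 6 mm above the underside. Origin: underside, on the axis of the EMPTY hole, z up. The other hole, 62 mm off towards +y, holds a fixed amber dropper bottle with black bulb, top at 103 mm
- stirrer: Magnetic stirrer, fixed: white housing 130 mm along x, 120 mm along y, black knob on its front (-x); on top a round white plate, diameter 108 mm, its flat top 62 mm above the underside, with a blue ring of diameter 70 mm round its middle. Origin: centre of the underside, under the ring's centre, z up
There are look-alikes about, which are no part of the job. Leave any purple or turquoise look-alike of the dropper_bottle alone.

How it is judged:
By the outcome, as a careful person would: the job done as asked, in the order asked, and still so for the second after the job is handed in, with the robot touching nothing.
It also fails if it takes over 125 s, if anything falls off the work surface, if the arm or the gripper's body presses on something with over 40 N, if the wrist force passes 120 N, or if a joint passes its speed limit or range.

## Working session

There is one attempt and no reset: what is moved stays moved. The work goes in short steps, each a Python script; the robot and the scene stay as the last script left them, time stands still between calls to the robot, and variables do not carry over. Pictures are saved under pics/ and viewed, at most 14 in all, crops included, and the job is handed in when it is done.

```bash
mkdir -p pics; ls; cat > h.py <<'E'
from workcell import env
import numpy as np, cv2
from scipy.spatial.transform import Rotation as Rn
def R(o): return Rn.from_euler('xyz',o,degrees=True).as_matrix()
def ray(p,u,v,fish=False):
    x=(u-p['cx'])/p['fx']; y=(v-p['cy'])/p['fy']
    if fish:
        r=np.hypot(x,y); s=np.sin(r)/max(r,1e-9); d=np.array([x*s,-y*s,-np.cos(r)])
    else: d=np.array([x,-y,-1.])
    return R(p['orientation'])@d
def onz(p,u,v,z,fish=False):
    d=ray(p,u,v,fish); o=np.array(p['position']); return o+d*(z-o[2])/d[2]
def proj(p,P,fish=False):
    c=R(p['orientation']).T@(np.array(P)-p['position']); x,y,z=c[0],-c[1],-c[2]
    if fish:
        r=np.hypot(x,y); t=np.arctan2(r,z); k=t/max(r,1e-9); return p['cx']+p['fx']*x*k,p['cy']+p['fy']*y*k
    return p['cx']+p['fx']*x/z,p['cy']+p['fy']*y/z
E
python3 - <<'E'
from h import *
print(env.read_state())
for n in ('scene','top'):
    p=env.grab_frame(n); cv2.imwrite(f'pics/{n}0.png',p['image'])
    print(n,{k:v for k,v in p.items() if k!='image'})
    for t in ['cold_block','tab_peg','cover_plate','drip_tray','reagent_bottle','dropper_bottle','beaker','dropper_stand','stirrer']:
        for r in env.search_frame(p,t): print(t,round(r['score'],2),np.round(r['xyz'],3),np.round(proj(p,r['xyz'])))
E
```

```text
pics
{'clock': 0.0, 'joint_positions': array([ 8.51183687e+01,  2.20890022e+01,  3.78937356e-01, -2.84693866e-02,
       -6.84119458e+01, -1.48176580e+01]), 'qvel': array([ 0.07748563,  0.00974522, -0.03113173,  0.10617746,  0.02100419,
       -0.08295704]), 'joint_torque': array([ 1.23739712e-03, -3.90663278e+01,  1.87404817e+01,  4.21972185e+00,
        1.09983326e-02, -1.94072381e-04]), 'position': array([0.21044642, 0.58785126, 0.22147374]), 'tool_rot': array([ 1.79875280e+02, -5.63367799e-03, -1.97097861e+01]), 'force': array([-0.79221321,  0.80405787, -0.12566502]), 'wrist_torque': array([-0.02688643,  0.01354288, -0.01841405]), 'finger_force': 0.0, 'opening': 1.0011287166471816}
scene {'fx': 581.769100324808, 'fy': 581.769100324808, 'cx': 316.12309361997467, 'cy': 241.55253094897068, 'position': array([-0.14782699, -0.81069937,  0.81964986]), 'orientation': array([ 54.55541232,  -0.82792946, -37.94879959]), 'shot': 1}
cold_block 0.93 [0.54  0.292 0.057] [259. 191.]
tab_peg 0.49 [0.413 0.171 0.069] [241. 224.]
cover_plate 0.98 [0.545 0.344 0.065] [250. 180.]
cover_plate 0.72 [0
[... 564 characters left out ...]
rray([  9.47858923,   0.11776133, -90.08213355]), 'shot': 2}
cold_block 0.97 [0.528 0.346 0.061] [191. 232.]
tab_peg 0.37 [0.501 0.354 0.066] [187. 241.]
cover_plate 0.89 [0.547 0.345 0.061] [191. 225.]
cover_plate 0.71 [0.437 0.078 0.027] [289. 266.]
drip_tray 0.7 [ 0.605 -0.12   0.003] [358. 209.]
reagent_bottle 0.61 [0.417 0.182 0.1  ] [248. 270.]
dropper_bottle 0.55 [ 0.472 -0.003  0.055] [318. 252.]
dropper_bottle 0.45 [ 0.418 -0.071  0.048] [343. 272.]
beaker 0.66 [0.434 0.077 0.028] [289. 267.]
beaker 0.49 [0.502 0.357 0.069] [186. 240.]
dropper_stand 0.97 [ 0.528 -0.307  0.037] [426. 233.]
dropper_stand 0.71 [0.528 0.345 0.062] [191. 231.]
stirrer 0.88 [0.597 0.134 0.066] [268. 207.]
```

View pics/scene0.png

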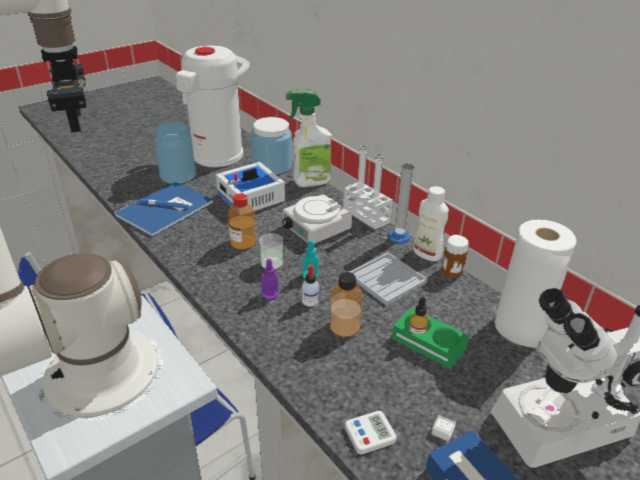

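View pics/top0.png

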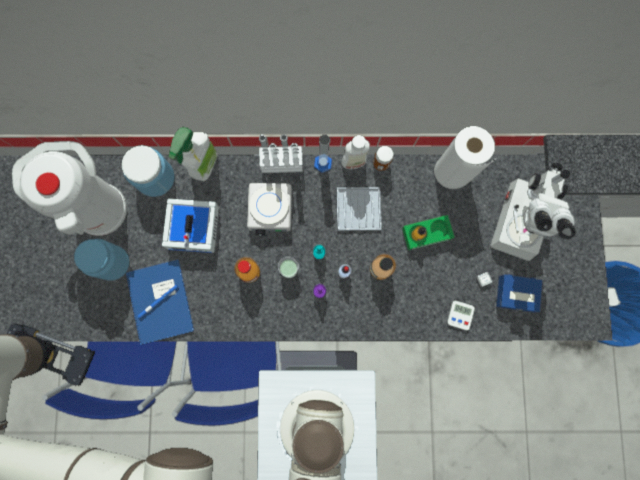

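The scene view shows:
- **Reagent bottle:** the red-capped one is at (241,224). Its look-alike has a black cap, at (346,305).
- **Dropper:** the red bulb is at (311,288). The look-alikes are purple (270,282) and turquoise (311,262), plus the fixed amber one in the stand (420,318).
- **Beaker:** at (271,250).
- **Fixed items:** cold block (250,187), stirrer (318,210), tray (387,277), stand (428,337).

Next I'll take close views with the wrist camera.

```bash
python3 - <<'E'
from h import *
env.move_straight([0.21,0.588,0.30],rate=0.3)
V=[((0.47,0.30,0.30),['cold_block','tab_peg','tab','cover_plate','reagent_bottle']),
((0.47,0.05,0.28),['reagent_bottle','beaker','dropper_bottle','stirrer']),
((0.50,-0.20,0.28),['drip_tray','dropper_stand','dropper_bottle'])]
for i,(P,T) in enumerate(V):
    env.goto(P,[180,0,0]); p=env.grab_frame('wrist'); cv2.imwrite(f'pics/w{i}.png',p['image'])
    np.save(f'w{i}.npy',np.array([{k:v for k,v in p.items()}],dtype=object))
    print(i,env.read_state()['clock'],env.read_state()['position'],p['position'],p['orientation'],p['fx'],p['cx'],p['cy'])
    for t in T:
        for r in env.search_frame(p,t): print(t,round(r['score'],2),np.round(r['xyz'],3),np.round(proj(p,r['xyz'],True)))
ims=[cv2.imread(f'pics/w{i}.png') for i in range(3)]
cv2.imwrite('pics/w_b.png',np.hstack([cv2.resize(x,(400,300)) for x in ims[1:]]))
E
```

```text
0 2.9 [0.46963977 0.30080469 0.29966147] [0.54556048 0.30093731 0.46131583] [-1.62611082e+01 -6.73559836e-02 -8.99706695e+01] 371.64829954431775 316.74218407358643 235.548745504257
cold_block 0.8 [0.55  0.35  0.061] [270. 126.]
cold_block 0.68 [0.601 0.149 0.061] [454.  86.]
tab_peg 0.64 [0.508 0.356 0.067] [264. 166.]
tab 0.82 [0.505 0.36  0.068] [261. 169.]
cover_plate 0.71 [0.554 0.346 0.067] [273. 123.]
reagent_bottle 0.92 [0.437 0.207 0.097] [406. 238.]
1 4.1833 [0.47056157 0.05104155 0.28016898] [0.54612481 0.05088587 0.4421119 ] [-1.61807619e+01 -2.14490349e-02 -8.99819357e+01] 371.64829954431775 316.74218407358643 235.548745504257
reagent_bottle 0.95 [0.439 0.181 0.098] [188. 243.]
beaker 0.57 [0.428 0.078 0.028] [293. 234.]
beaker 0.18 [ 0.429 -0.07   0.049] [423. 238.]
dropper_bottle 0.91 [ 0.482 -0.     0.053] [365. 191.]
dropper_bottle 0.73 [ 0.378 -0.003  0.052] [364. 282.]
dropper_bottle 0.7 [0.547 0.292 0.061] [105. 141.]
dropper_bottle 0.66 [ 0.431 -0.068  0.05 ] [422. 236.]
dropper_bottle 0.33 [ 0.532 -0.281  0.039] [575. 159.]
stirrer 0.9 [0.599 0.128 0.062] [241.  82.]
2 5.425 [ 0.50023677 -0.19891209  0.2800972 ] [ 0.57587359 -0.19905481  0.44174503] [-1.62296202e+01 -2.87758630e-02 -8.99754667e+01] 371.64829954431775 316.74218407358643 235.548745504257
drip_tray 0.82 [ 0.602 -0.118  0.004] [247. 109.]
dropper_stand 0.81 [ 0.533 -0.31   0.04 ] [417. 171.]
dropper_bottle 0.9 [ 0.431 -0.084  0.046] [217. 260.]
dropper_bottle 0.81 [ 0.378 -0.016  0.045] [170. 299.]
dropper_bottle 0.62 [ 0.481 -0.016  0.051] [158. 220.]
```

View pics/w0.png

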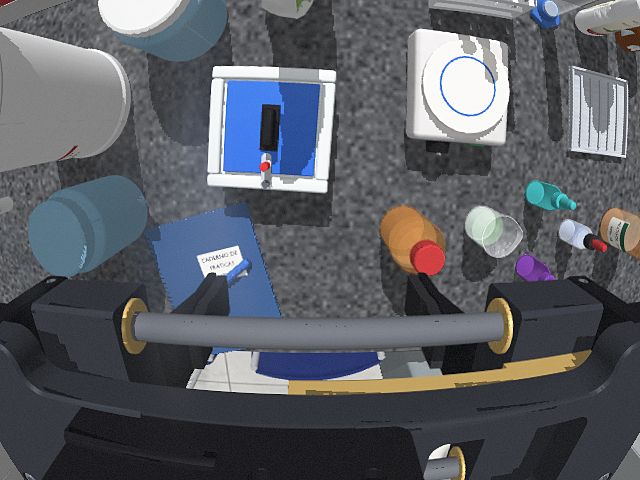

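View pics/w_b.png

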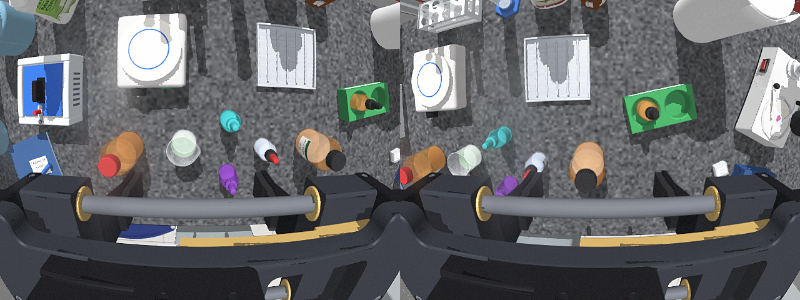

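The wrist views show the row of reagent (red cap), beaker, red-bulb dropper and black-cap bottle, with purple and turquoise droppers beside them. The tab peg is at (265,168) in w0, next to the plate handle at (270,127). I'll now put the camera straight above each item and measure.

```bash
cat > m.py <<'E'
from h import *
def msk(p,t):
    r=env.trace(p,t); return r
def hsv(p): return cv2.cvtColor(p['image'],cv2.COLOR_BGR2HSV)
def blue(p): h=hsv(p); return cv2.inRange(h,(100,120,50),(125,255,255))>0
def red(p): h=hsv(p); return (cv2.inRange(h,(0,150,70),(6,255,255))|cv2.inRange(h,(174,150,70),(180,255,255)))>0
def green(p): h=hsv(p); return cv2.inRange(h,(50,120,30),(80,255,255))>0
def near(p,m,P,rad):  # biggest component of m within rad (px) of P
    u,v=proj(p,P,True); yy,xx=np.mgrid[:480,:640]; m=m&(np.hypot(xx-u,yy-v)<rad)
    n,l,s,c=cv2.connectedComponentsWithStats(m.astype(np.uint8)); 
    return l==1+np.argmax(s[1:,4])
def pts(p,m,z):
    c=max(cv2.findContours(m.astype(np.uint8),0,1)[0],key=cv2.contourArea)[:,0]
    return np.array([onz(p,u,v,z,True)[:2] for u,v in c],np.float32)*1000
def rect(p,m,z): 
    c,s,a=cv2.minAreaRect(pts(p,m,z)); return np.round(c,1),np.round(s,1),round(a,1)
def circ(p,m,z):
    q=pts(p,m,z); e=cv2.fitEllipse(cv2.convexHull(q)); return np.round(e[0],1),np.round(e[1],1),round(e[2],1)
def over(x,y,z=0.25,dx=0):
    env.goto([x-.0755,y,z],[180,0,0]); env.dwell(.15); return env.grab_frame('wrist')
def trc(p,t,P):
    rs=env.trace(p,t); u,v=proj(p,P,True)
    return min(rs,key=lambda r:np.hypot(np.nonzero(r['mask'])[1].mean()-u,np.nonzero(r['mask'])[0].mean()-v))['mask'] if rs else None
E
cat > s1.py <<'E'
from m import *
O={'dropper_stand':(.533,-.31,.036),'drip_tray':(.602,-.119,.012),'dropper_bottle':(.431,-.072,.09),'beaker':(.432,.076,.068),'stirrer':(.598,.13,.062),'reagent_bottle':(.434,.182,.13),'cold_block':(.548,.347,.064)}
crops=[]
for t,P in O.items():
    try: p=over(P[0],P[1])
    except env.Unreachable: print('unr',t); p=over(P[0]+.03,P[1])
    np.save(f'o_{t}.npy',np.array([p],dtype=object))
    m=trc(p,t,P); u,v=map(int,proj(p,P,True)); im=p['image'].copy()
    if m is not None:
        print(t,'rect',rect(p,m,P[2]),'ell',circ(p,m,P[2])); cv2.drawContours(im,cv2.findContours(m.astype(np.uint8),0,1)[0],-1,(0,255,255),1)
    else: print(t,'no trace')
    try:
        if t=='dropper_stand': print('green',rect(p,near(p,green(p),P,150),.036))
        if t=='dropper_bottle': k=near(p,red(p),P,40); print('bulb',circ(p,k,.09))
        if t=='reagent_bottle': k=near(p,red(p),P,50); print('cap',circ(p,k,.13))
        if t=='stirrer': k=near(p,blue(p),P,110); print('ring',circ(p,k,.062))
        if t=='cold_block':
            print('plate',rect(p,near(p,blue(p),P,100),.063)); print('peg',circ(p,near(p,red(p),(.50,.355,.0865),25),.0865))
            for q in ('tab_peg','tab','cover_plate'):
                for r in env.search_frame(p,q): print(q,round(r['score'],2),np.round(r['xyz'],4))
    except Exception as e: print(t,repr(e))
    u=min(max(u,120),520);v=max(v,100)
    crops.append(cv2.resize(im[v-100:v+100,u-100:u+100],(200,200)) if t not in('cold_block',) else cv2.resize(im[v-100:v+100,u-100:u+100],(400,400))[:400])
print(env.read_state()['clock'])
b=crops.pop(); crops+= [np.zeros((200,200,3),np.uint8)]*2
row=lambda a:np.hstack(a)
cv2.imwrite('pics/crops.png',np.vstack([row([row(crops[0:2]),row(crops[2:4])]),row([row(crops[4:6]),crops[6],crops[7]])]))
cv2.imwrite('pics/block.png',b)
E
python3 s1.py
```

```text
dropper_stand rect (array([ 531.7, -315.2]), array([ 68.3, 129.4]), 15.0) ell (array([ 530.4, -311.8]), array([ 81.1, 186.2]), 13.5)
green (array([ 531. , -315.1]), array([ 66.1, 127.5]), 14.1)
drip_tray rect (array([ 603.1, -121.5]), array([124.5, 125. ]), 0.9) ell (array([ 608.5, -120.6]), array([154.3, 159.5]), 63.2)
dropper_bottle rect (array([423.1, -77.1]), array([31.2, 30.1]), 0.0) ell (array([423. , -77.1]), array([30.7, 31.6]), 101.8)
bulb (array([421.9, -77.7]), array([11.4, 11.7]), 117.1)
beaker rect (array([429.7,  78.4]), array([53. , 53.1]), 51.9) ell (array([430. ,  76.8]), array([52.4, 56.3]), 7.3)
stirrer rect (array([595.8, 131.8]), array([115.6, 139.8]), 89.4) ell (array([601.4, 131.3]), array([146.9, 162.3]), 89.0)
ring (array([603.2, 132. ]), array([68.7, 69. ]), 67.2)
reagent_bottle no trace
cap (array([423.2, 189.7]), array([32. , 32.2]), 6.0)
cold_block rect (array([548.5, 351.5]), array([133.5, 133.6]), 86.1) ell (array([546.9, 351.1]), array([159.6, 188.6]), 174.4)
plate (array([549.3, 350.7]), array([99.4, 99.3]), 85.7)
peg (array([509.9, 354.7]), array([7.8, 8.7]), 87.8)
tab_peg 0.8 [0.5065 0.3588 0.0682]
tab 0.79 [0.5065 0.3567 0.0684]
cover_plate 0.61 [0.5529 0.3472 0.0646]
12.5167
```

View pics/crops.png

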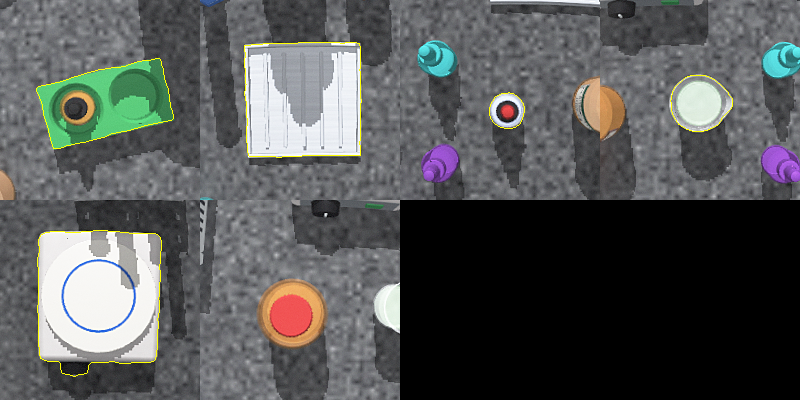

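View pics/block.png

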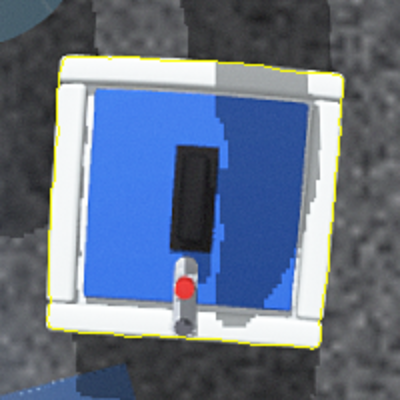

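The overhead crops confirm each choice: red cap, red bulb, beaker with its spout to the −y side, and an empty hole at the right of the stand. The peg is at (184,287) in the block crop, with the tab near 0. I'll swing the tab with a loose cage that turns along with it.

```bash
cat > s2.py <<'E'
from m import *
peg=np.array([.5099,.3547]); c=np.array([.5485,.3515]); a=np.radians(-4.)
piv=c+.06*-np.array([np.cos(a),np.sin(a)]); d=peg-piv; a0=np.arctan2(d[1],d[0]); print('th0',a0-a,np.hypot(*d))
piv=peg-.02*np.array([np.cos(a0),np.sin(a0)])*1.03
def pose(th,z): # th: tab angle
    b=a+th; q=piv+.0203*np.array([np.cos(b),np.sin(b)]); return [q[0],q[1],z],np.degrees(b)
best=None
for off in (0,180,-180):
    P,y=pose(a0-a,.13); j=env.inverse_kinematics(P,[180,0,y+off]); P,y2=pose(1.88,.072); k=env.inverse_kinematics(P,[180,0,y2+off])
    if j is not None and k is not None: print(off,np.round(j),np.round(k)); best=best if best and abs(best[1])<=abs(k[5]-j[5]) else (off,k[5]-j[5])
off=best[0]
env.gripper_to(.4,10)
P,y=pose(a0-a,.13); env.goto(P,[180,0,y+off])
P[2]=.072; print('down',env.move_straight(P,rate=.08,force_limit=10))
env.gripper_to(.125); print(env.read_state()['opening'],env.read_state()['force'])
for th in np.arange(a0-a+.2,1.87,.2).tolist()+[1.87]:
    P,y=pose(th,.072); hit=env.move_straight(P,[180,0,y+off],rate=.05,force_limit=18)
    s=env.read_state(); print(round(th,2),hit,np.round(s['force'],1))
    if hit: break
env.gripper_to(.35); P=list(s['position']); P[2]=.15; env.move_straight(P,rate=.2)
p=over(.5485,.35); cv2.imwrite('pics/tab.png',cv2.resize(p['image'][30:230,200:400],(400,400)))
k=near(p,red(p),(.483,.375,.0865),30); q=circ(p,k,.0865); print('peg',q)
d=q[0]/1000-piv; print('th',np.arctan2(d[1],d[0])-a, env.read_state()['clock'])
print('plate',rect(p,near(p,blue(p),(.549,.35,.06),100),.063))
E
python3 s2.py
```

```text
th0 0.023483511100224244 0.021276673454249148
0 [ 50.  26.  -7.   0. -57.  38.] [ 53.  29. -12.   0. -49. 141.]
180 [  50.   26.   -7.   -0.  -57. -142.] [ 53.  29. -12.   0. -49. -39.]
-180 [  50.   26.   -7.   -0.  -57. -142.] [ 53.  29. -12.   0. -49. -39.]
down False
0.12422885842580632 [ 0.12030122 -0.34980968 -0.7116315 ]
0.22 False [0.5 0.1 0.5]
0.42 False [ 0.3  0.6 -0.6]
0.62 False [ 0.2 -0.2  0.5]
0.82 False [ 0.  -0.  -0.2]
1.02 False [0.1 0.5 0.1]
1.22 False [ 0.1 -0.3  0.4]
1.42 False [ 0.5  0.7 -0.3]
1.62 False [ 0.1  0.  -0.3]
1.82 False [0.4 0.8 0.2]
1.87 False [1.4 0.5 0.5]
peg (array([486.5, 375.1]), array([ 8.3, 11.1]), 69.5)
th 1.7847288861549835 22.175
plate (array([549.3, 350.8]), array([99.3, 99.3]), 85.7)
```

The tab is at about 1.78 rad, past the 1.4 clear point. Next is the plate.

```bash
cat > s3.py <<'E'
from m import *
x,y=.5493,.3508; yw=-4.3
env.gripper_to(.6,40)
env.goto([x,y,.16],[180,0,yw]); print('d',env.move_straight([x,y,.067],rate=.1,force_limit=10))
env.gripper_to(0,40); s=env.read_state(); print(s['opening']*87,s['finger_force'],np.round(s['force'],1))
print('l',env.move_straight([x,y,.11],rate=.06)); s=env.read_state(); print(s['opening']*87,np.round(s['force'],1))
env.move_straight([x,y,.24],rate=.2)
tx,ty=.6031,-.1215
env.goto([tx,ty,.22],[180,0,.9]); env.move_straight([tx,ty,.06],rate=.15)
s=env.read_state(); print(s['opening']*87,np.round(s['position'],4),np.round(s['force'],1))
print('touch',env.move_straight([tx,ty,.014],rate=.03,force_limit=5)); s=env.read_state(); print(np.round(s['position'],4),np.round(s['force'],1))
env.gripper_to(.5); env.move_straight([tx,ty,.12],rate=.2)
p=over(tx,ty); cv2.imwrite('pics/tray.png',cv2.resize(p['image'][20:240,200:420],(400,400)))
print('plate',rect(p,near(p,blue(p),(tx,ty,.01),110),.014), env.read_state()['clock'])
E
python3 s3.py
```

```text
d False
11.582204832038293 39.99961853027344 [-0.3 -0.5  0.2]
l False
11.310180576813636 [ 0.9 -0.6 -1.8]
11.736084978047401 [ 0.604  -0.1214  0.0611] [ 0.2  0.2 -0.8]
touch True
[ 0.603  -0.1215  0.0179] [-0.1  1.   4. ]
plate (array([ 602.9, -121.3]), array([99.2, 98.6]), 0.8) 33.4833
```

View pics/tray.png

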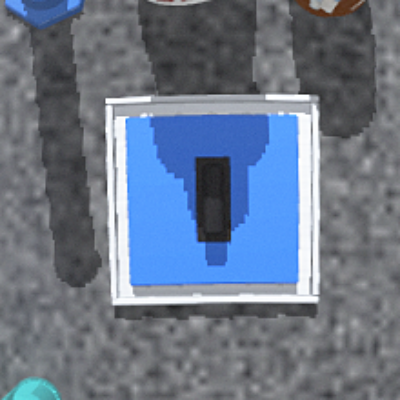

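The plate lies flat inside the tray walls, centred. Reagent bottle next.

```bash
cat > s4.py <<'E'
from m import *
x,y=.4232,.1897; tx,ty=.549,.3512
env.gripper_to(1.0,30)
env.move_straight([.5275,-.1215,.27],rate=.3)
env.goto([x,y,.20],[180,0,0]); print('d',env.move_straight([x,y,.0635],rate=.1,force_limit=8))
env.gripper_to(0,30); s=env.read_state(); print(s['opening']*87,s['finger_force'],np.round(s['force'],1),np.round(s['position'],4))
env.move_straight([x,y,.10],rate=.06); s=env.read_state(); print(s['opening']*87,np.round(s['force'],1))
env.move_straight([x,y,.20],rate=.2); env.move_straight([tx,ty,.20],rate=.15)
env.move_straight([tx,ty,.11],rate=.1); s=env.read_state(); print(s['opening']*87,np.round(s['force'],1))
print('touch',env.move_straight([tx,ty,.082],rate=.03,force_limit=5)); s=env.read_state(); print(np.round(s['position'],4),np.round(s['force'],1))
env.gripper_to(1.0); env.move_straight([tx,ty,.24],rate=.2)
p=over(tx,ty); cv2.imwrite('pics/bot.png',cv2.resize(p['image'][20:240,200:420],(400,400)))
print('cap',circ(p,near(p,red(p),(tx,ty,.153),50),.153), env.read_state()['clock'])
E
python3 s4.py
```

```text
d False
61.03983749398621 30.000884551845957 [-0.1 -0.6  1.8] [0.4233 0.1897 0.0636]
60.95358974385591 [ 0.1  0.2 -2.5]
60.83112737485077 [ 0.4  0.9 -2.3]
touch True
[0.5488 0.351  0.0867] [-0.3  0.3  3.6]
cap (array([548.4, 350.9]), array([32. , 32.3]), 163.5) 45.075
```

View pics/bot.png

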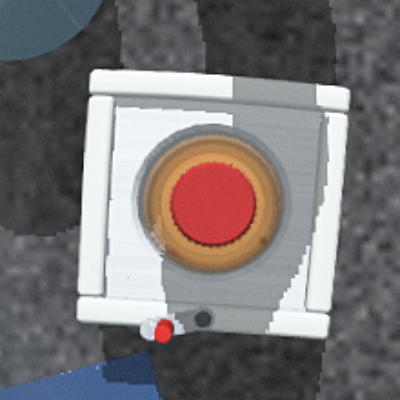

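The bottle stands centred in the well and the tab is clear. Beaker next, then the dropper.

```bash
cat > s5.py <<'E'
from m import *
def pp(x,y,tx,ty,zg,zt,f,yw,tyw,op):
    env.gripper_to(1.0,f)
    env.goto([x,y,.20],[180,0,yw]); print('d',env.move_straight([x,y,zg],rate=.1,force_limit=6))
    env.gripper_to(0,f); s=env.read_state(); print(s['opening']*87,s['finger_force'],np.round(s['position'],4))
    env.move_straight([x,y,zg+.04],rate=.08); print(env.read_state()['opening']*87)
    env.move_straight([x,y,.22],rate=.2); env.move_straight([tx,ty,.22],[180,0,tyw],rate=.15)
    env.move_straight([tx,ty,zt+.02],rate=.12); print(env.read_state()['opening']*87)
    print('touch',env.move_straight([tx,ty,zt-.003],rate=.02,force_limit=2.5)); s=env.read_state(); print(np.round(s['position'],4),np.round(s['force'],1))
    env.gripper_to(op); env.move_straight([tx,ty,.24],rate=.15)
pp(.430,.0785,.6032,.132,.028,.090,8,-90,-90,.95)
p=over(.6032,.132); m=trc(p,'beaker',(.603,.132,.1)); 
if m is not None: print('beaker',rect(p,m,.13),circ(p,m,.13))
print('ring',circ(p,near(p,blue(p),(.603,.132,.062),90),.062))
cv2.imwrite('pics/bk.png',cv2.resize(p['image'][20:240,200:420],(400,400)))
pp(.4222,-.0777,.539,-.345,.034,.040,12,-90,-75.5,.9)
p=over(.539,-.345); m=trc(p,'dropper_bottle',(.539,-.345,.1)); print('bulb',circ(p,near(p,red(p),(.539,-.345,.096),40),.096))
cv2.imwrite('pics/dr.png',cv2.resize(p['image'][20:240,200:420],(400,400)))
cv2.imwrite('pics/fin.png',np.hstack([cv2.imread('pics/bk.png'),cv2.imread('pics/dr.png')]))
cv2.imwrite('pics/scene1.png',env.grab_frame('scene')['image']); print(env.read_state()['clock'])
E
python3 s5.py
```

```text
d False
51.589127586263864 7.974003366304316 [0.43   0.0785 0.028 ]
51.56088945175313
51.50186068698241
touch True
[0.6033 0.1319 0.0899] [0.5 0.1 4.1]
beaker (array([602.8, 131.4]), array([54.7, 53.5]), 57.1) (array([603.2, 130.7]), array([52.8, 57.5]), 1.7)
ring (array([603.4, 132.2]), array([67.9, 68.7]), 51.5)
d False
33.819579310234914 11.99927967521944 [ 0.4222 -0.0777  0.034 ]
34.046164157548866
34.024164502543
touch True
[ 0.5389 -0.345   0.04  ] [-0.1  0.8  4.1]
bulb (array([ 538.4, -344.9]), array([11.8, 11.9]), 146.1)
71.7583
```

View pics/fin.png

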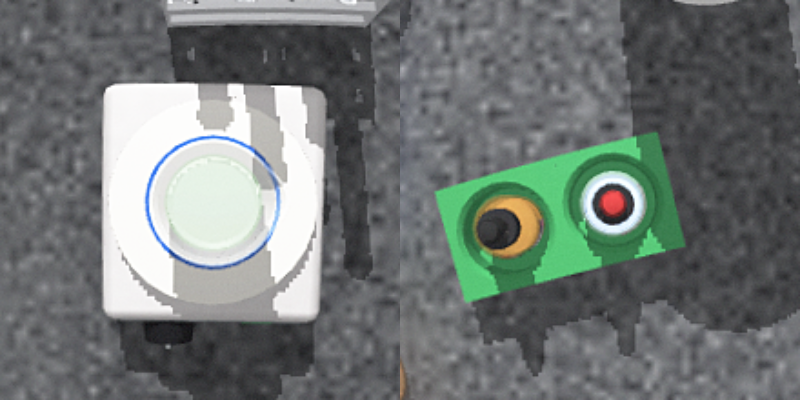

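View pics/scene1.png

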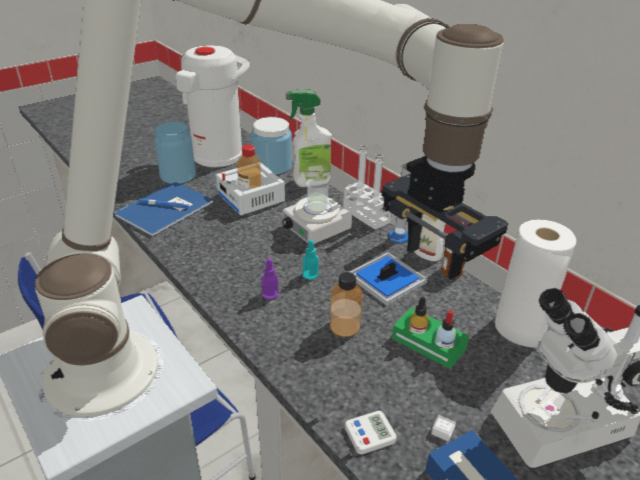

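The beaker is centred in the ring. The dropper is upright in its hole, the bottle stands in the block (249,165), and the plate lies in the tray (388,276). Nothing is left to fix, so I'm handing in.

```bash
python3 -c "
from h import *
print(env.close_job())"
```

```text
the job is handed in; nothing more can be done
None
```

The job is handed in at about 72 s: tab turned aside to about 1.78 rad (short of its 1.9 stop), cover plate flat in the drip tray, red-capped bottle in the well, red-bulb dropper in the stand's empty hole, and beaker centred on the stirrer ring; the final pictures showed everything upright and standing free.

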